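# Lever up the instrument's steel cover

### The job

Push the orange slide stop all the way in with your fingertips, so that it no longer blocks the lever; then press the red pad of the lever down until the lever rests on its rubber stop, which raises the heavy steel cover, and finish while still holding it pressed down there. Do not lift the lever out of its saddle, do not touch the cover, and leave the bottle, jar and brush where they stand.

Things in the scene. Friction and masses are not known exactly. Their poses are not given: they have to be found in the camera images.
- rig: Fixed assembly, placed anew each run: blue lever saddle on an aluminium base plate (90 mm along x, 300 along y) joined to a grey instrument chassis (270 x 240 x 75 mm, y = +95 to +335 mm). Origin on the work surface straight under the lever's pin. +y points along the lever to the chassis and cover, -y to the lever's long end, -x is the side facing the robot. The cheeks reach 90 mm up.
- lever: Loose steel lever, 24 mm wide, 12 thick, 305 long, 0.35 kg, resting by a cross pin in the open-topped saddle slots. Origin on the pin axis, 80 mm above the work surface; x runs along the pin, -y along the long arm to the red pad (200 mm out), +y to the brass nose (70 mm out) under the cover's lip. Its long end starts sloping up at about 0.25 rad, and slopes down about 0.19 rad on the rubber stop.
- lever_pin (a point): The lever's pin axis, mid-width: same point as the lever's origin.
- lever_pad (a point): Centre of the top face of the red pad (46 mm across the lever, 52 along it, 10 thick), 200 mm out along the lever and 16 mm above its centre line. About 145 mm above the work surface at the start, 58 mm with the lever on the rubber stop; swings on an arc about the pin. Pressing takes about 3 to 8 N until the stop is met; let go, the cover's weight swings it up again.
- bolt (a joint): Orange slide stop, travel in m: 0 = out (its 16 mm square post, 94 mm high, stands under the lever and lets it turn only about 0.06 rad), 0.045 = fully in (post on the far side of the lever). Starts at 0 to 0.006. Moves along the rig's +x with about 2 N of friction and stays where it is left.
- bolt_tab (a point): Centre of the outer (-x) face of the orange stop's upright push tab: 44 mm wide along the rig's y, 40 high, 12 thick, top 95 mm and this point 75 mm above the work surface. Push it along the rig's +x, 45 mm from fully out. It starts about 100 mm to the robot's side of the lever's centre line, 105 mm from the pin towards the long end.
- cover: Heavy dark steel cover plate (230 x 142 x 10 mm, 2 to 3 kg, yellow stripe along its lip) lying flat on the chassis. Origin on its hinge at its far edge (underside, 72 mm above the work surface); -y points to the lip. Its z axis is upright when shut and tilts about 0.22 rad when the lever rests on the rubber stop. It falls shut by itself.
- cover_lip (a point): Middle of the lower edge of the cover's lip, 142 mm from its hinge; about 72 mm above the work surface when shut and about 31 mm more when the lever is fully down.
- bottle_mid (a point): White plastic bottle with blue cap, 52 mm across, 115 mm tall, loose; point at half height. Leave alone.
- jar_mid (a point): Glass jar with black lid, 56 mm across, 60 mm tall, loose; point at half height. Leave alone.
- brush: Dusting brush lying on the bench, about 200 mm long, loose. Leave alone.
- rest_stop (a point): Centre of the top of the black rubber rest stop (30 mm along the rig's x, 22 mm along y), on the rig 163 mm from the pin towards the long end, 41 mm above the work surface. The lever's underside lands on it after turning about 0.44 rad.

How it is judged:
By the outcome, as a careful person would: the job done as asked, in the order asked, and still so for the second after the job is handed in, while the arm keeps its last pose, push and grip.
It also fails if it takes over 48 s, if anything falls off the work surface, if the arm or the gripper's body presses on something with over 40 N, if the wrist force passes 120 N, or if a joint passes its speed limit or range.

### The arm

A 6-joint arm with a two-finger parallel gripper is mounted at the origin on the work surface. World frame = base frame: x ahead of the robot, y to its left, z up, the work surface at z = 0. Lengths are in mm, angles in rad, forces in N, time in s.
With the tool pointing down it reaches from about 350 to 975 mm from the base axis. Payload 4.9 kg.
Tool frame: the origin (TCP) lies between the finger pads; the fingertips stand 25 mm ahead of it and the grasp point (between the pads) lies 6 mm ahead of it; x points along the fingers, y is the direction in which the jaws open and shut, and the axes are right-handed (so a half turn about x gives the same grasp; the last joint's range is limited). The gripper opens to 85 mm and grips with 20 to 120 N. Pads are 22 mm wide; open, the fingers measure 114 mm over their backs; the gripper's body (76 mm by 85 mm) begins 54 mm behind the grasp point. The pads swing forward as they close: fully open they stand 13 mm farther back than shut.
Start: joints at [-1.407, 0.053, 1.613, -0, 1.476, -0.119], TCP at [174.399, -600.156, 256.304] pointing down, gripper open.
Joint ranges: [-3.01, 3.01], [-1.01, 2.22], [0.06, 2.58], [-1.02, 4.17], [0.09, 2.62], [-3.14, 3.14]. Speed limits (rad/s): [2.57, 2.57, 3.14, 3.14, 3.14, 3.14].

### API

Orientations are given as a rotation vector (axis times angle).
In Python, from bench import robot gives the robot as it stands.
- The arm moves only by the tool send_rows, never from a script. Its arguments are lists of equal length, an entry for each row: "offset": the shift along the tool's x, y, z in m, a list of three; "spin": the turn about the tool's x in degrees. A call has 1 to 5 rows; each row shifts and turns the commanded pose from where the row before left it, along the tool's axes as they then stand; what a row does not reach is not made up. A row lasts 1/8 s, in which the tool goes at most 62.5 mm and 10.7 degrees, less where a joint would pass 70% of its speed; a pose out of reach is approached as far as the arm can. A call is refused whole if a number of a shift passes 0.0625 or a number of a turn 10.7, either way. A call with a gripper value outside its range is refused whole. "claw" is the opening in per cent of the stroke, from 0 (shut) to 100 (fully open), set as the call begins (left out, the last holds). The fingers move at their own pace and stop on an object; the grip force is fixed at half the most. Time passes only in rows, so rows that do not move let the fingers close. It gives the time, the measured TCP pose, the force and the opening at its end, in the units of the state.
- robot.observe(): the state, without advancing time (a new reading comes with each control period).
- robot.get_image(name): name is "scene" or "top"; returns (picture, depth): 400x640x3 uint8, red, green, blue; 400x640 float32, mm along the optical axis (not along the pixel's ray), 0 where there is no reading.
- robot.camera_info(name): a dict with "mtx" (3x3 intrinsics, pixels), "position" and "orientation" of the camera in the world. Camera axes: x right, y up, looking along -z (the intrinsics and any distortion apply to the point x, -y, -z); pixel columns grow to the right and rows downward; lengths in mm; the calibration is good to about 2 mm. A picture is of the moment at which its call begins. camera_info takes no time and is no camera call.
- robot.finish_job(): hands the job in, once; it reports no verdict.
The state is a dict: "time": time; "qpos": joint angles; "qvel": joint speeds; "effort": joint torques, N m; "eef_pos": TCP position; "eef_rot": TCP orientation; "force": force on the tool from outside, world axes, zero at the start; "wrist_torque": the same for the moment, N m; "gripper_width": finger opening in mm.
Only numpy, scipy, OpenCV 4.12 (cv2) and the standard library are available. Lean on these libraries where they do the work, as an engineer would, in place of code of your own. Each camera call takes 0.05 s, during which the arm holds its last target.

## Working session

There is one attempt and no reset: what is moved stays moved. The work goes in short steps, Python scripts to look and compute and a tool call to move; the robot and the scene stay as the last step left them, time stands still between calls to the robot, and variables do not carry over. Pictures are saved under pics/ and viewed, and the job is handed in when it is done.

Besides the shell and the picture viewer there is one more tool, called after "Request:" as a command line: name --pt "numbers of a row" for each row, then --argument value for the rest. send_rows: Moves the arm, as the interface text tells. Its arguments: {"type":"object","properties":{"offset":{"type":"array","items":{"type":"array","items":{"type":"number"}}},"spin":{"type":"array","items":{"type":"number"}},"claw":{"type":"number"}},"required":["offset","spin"]}

```bash
ls; mkdir -p pics; cat > h.py <<'E'
import numpy as np,cv2
from scipy.spatial.transform import Rotation as R
from bench import robot
def cam(n):
    i=robot.camera_info(n);return i
def rot(o):
    o=np.array(o,float)
    return o if o.shape==(3,3) else (R.from_rotvec(o).as_matrix() if o.size==3 else R.from_quat(o).as_matrix())
def ray(i,u,v):
    K=np.array(i['mtx']);d=np.array([(u-K[0,2])/K[0,0],-(v-K[1,2])/K[1,1],-1.])
    return np.array(i['position']),rot(i['orientation'])@d
def at_z(i,u,v,z):
    p,d=ray(i,u,v);return p+d*(z-p[2])/d[2]
def at_d(i,u,v,dep):
    p,d=ray(i,u,v);return p+d*dep
E
python3 - <<'E'
from h import *
for n in('scene','top'):
    p,d=robot.get_image(n);cv2.imwrite(f'pics/{n}0.png',p[:,:,::-1]);np.save(f'{n}0.npy',d);np.save(f'{n}0p.npy',p);print(n,robot.camera_info(n))
print(robot.observe())
E
```

```text
pics
scene {'mtx': array([[440.19711442,   0.        , 329.25718845],
       [  0.        , 440.19711442, 204.92206815],
       [  0.        ,   0.        ,   1.        ]]), 'position': array([1098.84236063,  -62.36705985,  961.9009597 ]), 'orientation': array([0.45323343, 0.30411648, 1.16037566])}
top {'mtx': array([[516.53137816,   0.        , 324.98470419],
       [  0.        , 516.53137816, 205.2757938 ],
       [  0.        ,   0.        ,   1.        ]]), 'position': array([ 468.72126474,  143.11926157, 1461.41431495]), 'orientation': array([ 0.07551262, -0.10712778, -1.53984486])}
{'time': 0.1, 'qpos': array([-1.40702972e+00,  5.32895404e-02,  1.61415574e+00, -1.19944874e-05,
        1.47603809e+00, -1.18957071e-01]), 'qvel': array([-0.00136571, -0.00220466, -0.00245033, -0.00269976, -0.00109979,
        0.00031887]), 'effort': array([ 1.81000596e-03, -3.94903886e+01, -3.71360528e+01,  5.57998465e-05,
        3.92550370e-03, -3.09730012e-05]), 'eef_pos': array([ 174.29433553, -599.65659387,  255.18730796]), 'eef_rot': array([ 2.07061017,  0.29665646, -2.07072373]), 'force': array([ 0.02596638,  0.33672975, -0.3845864 ]), 'wrist_torque': array([-0.0306289 , -0.03103044,  0.05388929]), 'gripper_width': 85.1158977887607}
```

View pics/scene0.png

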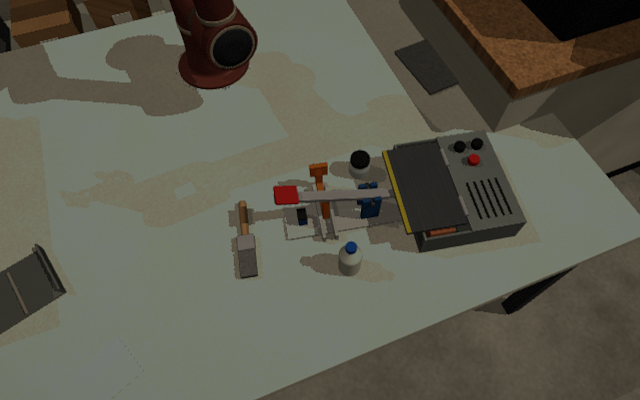

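View pics/top0.png

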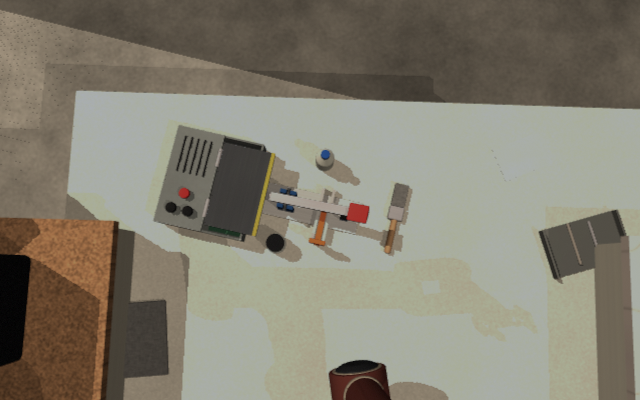

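Scene view: red pad at (287,195), orange tab (318,170), blue saddle (370,200), jar (360,158), bottle (350,258). Top view: pad (358,213), tab (317,240), saddle (287,200), jar (275,243), brush (397,215).

```bash
python3 - <<'E'
from h import *
for n in('scene','top'):
    p=np.load(f'{n}0p.npy');d=np.load(f'{n}0.npy');i=cam(n)
    h=cv2.cvtColor(p,cv2.COLOR_RGB2HSV);H,S,V=[h[:,:,k].astype(int) for k in range(3)]
    ms={'red':((H<4)|(H>175))&(S>180)&(V>90),'orange':(H>=5)&(H<=12)&(S>180)&(V>90),'blue':(H>100)&(H<125)&(S>120)&(V>40),'yellow':(H>22)&(H<32)&(S>150)&(V>90),'black':(V<30)}
    for k,m in ms.items():
        c,l,s,cc=cv2.connectedComponentsWithStats(m.astype(np.uint8))
        for j in range(1,c):
            if s[j,4]<15 :continue
            if not(230<cc[j][0]<430 and 130<cc[j][1]<280):continue
            ys,xs=np.where(l==j);P=np.array([at_d(i,x,y,d[y,x]) for x,y in zip(xs,ys) if d[y,x]>0])
            print(n,k,cc[j].round(1),s[j],np.median(P,0).round(),P.min(0).round(),P.max(0).round())
            if k in('orange','red'):
                zt=np.percentile(P[:,2],97);T=P[P[:,2]>zt-(5 if k=='orange' else 30)]
                r=cv2.minAreaRect(T[:,:2].astype(np.float32));print('   top',len(T),zt.round(1),T.mean(0).round(1),r)
    cv2.imwrite(f'pics/{n}c.png',cv2.resize(p[130:280,230:430,::-1],None,fx=4,fy=4,interpolation=cv2.INTER_CUBIC))
E
```

```text
scene red [285.9 194.4] [274 186  25  18 379] [609.  35. 141.] [584.   9. 133.] [633.  61. 150.]
   top 379 147.0 [608.7  34.9 140.7] ((608.1365356445312, 35.14044189453125), (47.761871337890625, 43.75358200073242), 79.28475189208984)
scene orange [320.3 185. ] [317 183   7   7  20] [544. 139.  24.] [537. 131.  22.] [560. 143.  27.]
   top 19 26.7 [545.6 137.8  24.3] ((547.4008178710938, 138.48390197753906), (23.580062866210938, 10.843009948730469), 24.308998107910156)
scene blue [373.5 183.8] [371 182   6   5  22] [629. 241.  90.] [621. 234.  86.] [633. 247.  93.]
scene blue [362.2 185.6] [359 184   7   4  21] [622. 214.  90.] [619. 207.  87.] [627. 223.  93.]
scene blue [377.4 198.4] [374 197   8   4  23] [667. 232.  90.] [660. 226.  83.] [671. 241.  94.]
scene blue [365.8 200. ] [362 198   8   5  26] [661. 205.  90.] [654. 199.  82.] [667. 214.  92.]
scene blue [350.9 246.9] [346 242  11  12  99] [765. 122. 115.] [754. 111. 101.] [776. 134. 118.]
scene yellow [396.8 192.2] [382 151  30  82 332] [668. 284.  83.] [545. 259.  78.] [769. 310.  87.]
scene black [359.5 159.3] [351 151  
[... 1331 characters left out ...]
  10.] [680. 239.  95.]
top blue [292.4 192.8] [290 191   6   5  22] [661. 207.  90.] [657. 199.  79.] [666. 212.  96.]
top blue [279.6 205.1] [277 203   6   5  23] [627. 238.  91.] [622. 232.  75.] [632. 246.  95.]
top blue [289.2 207.3] [286 205   7   5  24] [622. 213.  89.] [617. 205.  69.] [628. 222.  94.]
top yellow [263.1 194.6] [252 153  23  83 287] [654. 285.  83.] [545. 259.  75.] [770. 310.  93.]
top black [255.4 146.8] [248 146  13   3  22] [795. 314.  35.] [792. 300.  25.] [799. 338.  65.]
top black [342.7 217.3] [340 215   6   5  22] [603.  66.  42.] [599.  60.  35.] [607.  75. 112.]
top black [274.7 242.3] [267 234  17  17 220] [529. 250.  61.] [508. 227.  52.] [551. 272.  69.]
```

```bash
sleep 0
```

```text
(no output)
```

View pics/topc.png

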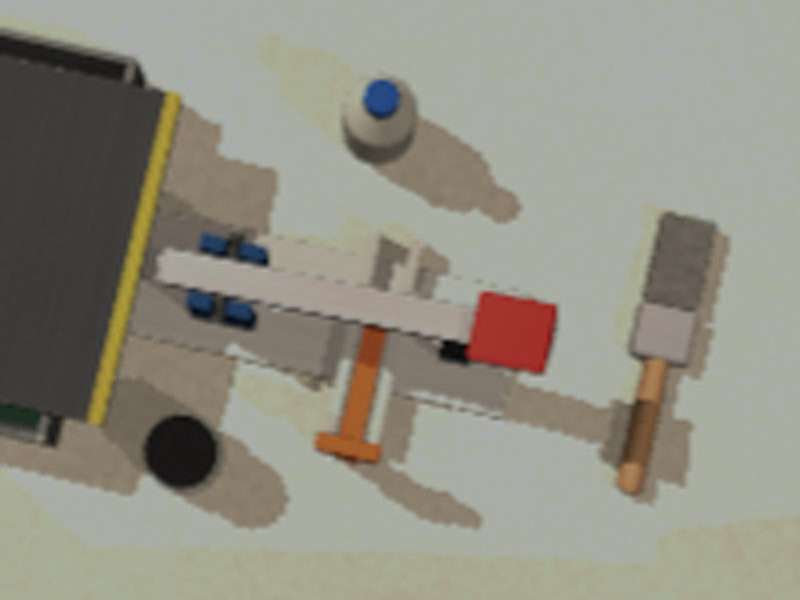

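View pics/scenec.png

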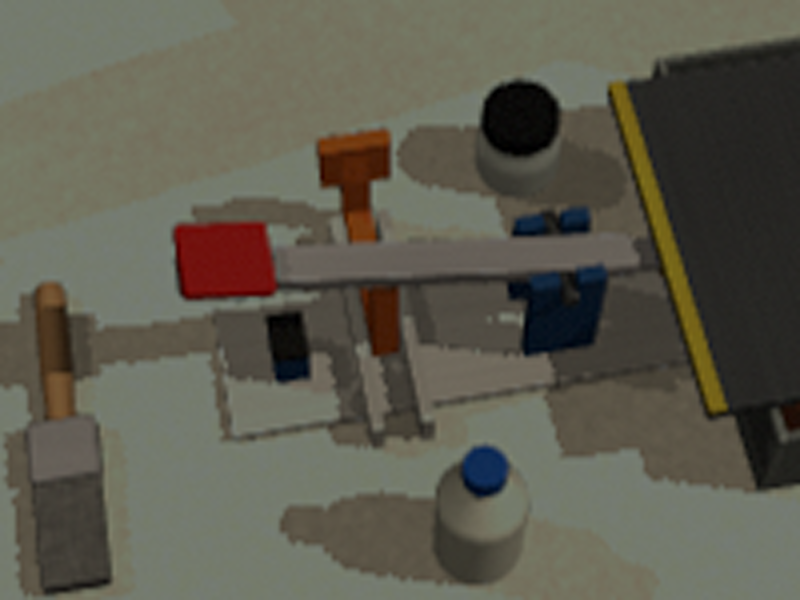

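```bash
cat >> h.py <<'E'
RX=np.array([.982,-.187,0]);RY=np.array([.187,.982,0]);PIN=np.array([644.3,222,80.])
def goal(w):
    s=robot.observe();M=R.from_rotvec(s['eef_rot']).as_matrix()
    return M.T@(np.array(w)-s['eef_pos'])
E
python3 - <<'E'
from h import *
s=robot.observe();M=R.from_rotvec(s['eef_rot']).as_matrix();print(M.round(3))
print('jaw angle to rig y deg',np.degrees(np.arctan2(M[1,1],M[0,1])),np.degrees(np.arctan2(M[1,2],M[0,2])), 'rigx',np.degrees(np.arctan2(RX[1],RX[0])))
print(goal([430,-250,255]).round(), goal([460,150,255]).round())
E
```

```text
[[-0.     0.279 -0.96 ]
 [ 0.002 -0.96  -0.279]
 [-1.    -0.002 -0.   ]]
jaw angle to rig y deg -73.80104953302676 -163.80107241107143 rigx -10.781616736094596
[   1. -264. -343.] [   1. -640. -483.]
```

Request:
send_rows --pt "0 -0.02 -0.03" --pt "0 -0.035 -0.045" --pt "0 -0.035 -0.045" --pt "0 -0.035 -0.045" --pt "0 -0.035 -0.045" --spin '[0,0,0,0,0]' --claw 0

```text
time: 0.72
eef_pos: [332.0, -386.1, 255.8]
eef_rot: [2.07, 0.295, -2.07]
force: [1.9, 0.2, -0.2]
gripper_width: 0.2
```

Request:
send_rows --pt "0 -0.035 -0.045" --pt "0 -0.035 -0.045" --pt "0 -0.05 -0.03" --pt "0 -0.05 -0.02" --pt "0 -0.05 -0.02" --spin '[0,0,0,0,0]'

```text
time: 1.35
eef_pos: [423.5, -130.1, 255.8]
eef_rot: [2.07, 0.295, -2.07]
force: [0.8, 0.2, 0.1]
gripper_width: 0.3
```

```bash
python3 - <<'E'
from h import *
s=robot.observe();print(s['eef_pos'],s['gripper_width'],s['force'],s['qpos']);print(goal([460,150,255]).round())
E
```

```text
[ 423.45561589 -130.11925163  255.83392613] 0.25053211098019273 [0.84513212 0.17662222 0.14321365] [-4.66500880e-01 -4.07271383e-01  2.01670689e+00  1.54631259e-04
  1.53261813e+00  8.21540077e-01]
[   1. -259. -113.]
```

Request:
send_rows --pt "0 -0.05 -0.022" --pt "0 -0.05 -0.022" --pt "0 -0.05 -0.022" --pt "0 -0.05 -0.022" --pt "0 -0.05 -0.022" --spin '[0,0,0,0,0]'

```text
time: 1.98
eef_pos: [459.2, 140.6, 256.0]
eef_rot: [2.07, 0.295, -2.07]
force: [0.2, 0.1, 0.6]
gripper_width: -0.3
```

Request:
send_rows --pt "0 0 0" --pt "0 0 0" --pt "0 0 0" --pt "0 0 0" --spin '[9,9,9,0]'

```text
time: 2.48
eef_pos: [459.2, 138.8, 255.8]
eef_rot: [-2.123, 0.199, 2.125]
force: [1.0, -0.2, 0.2]
gripper_width: -0.0
```

```bash
python3 - <<'E'
from h import *
s=robot.observe();M=R.from_rotvec(s['eef_rot']).as_matrix();print(s['eef_pos'],M.round(3))
tab=PIN-100*RX-105*RY;tab[2]=75;print(tab)
c=tab-30*RX;c[2]=95
print(goal(c).round())
for n in('scene','top'):
    p,d=robot.get_image(n);cv2.imwrite(f'pics/{n}1.png',cv2.resize(p[90:290,200:460,::-1],None,fx=3,fy=3))
E
```

```text
[459.23604389 138.79874287 255.78611249] [[-0.001 -0.185 -0.983]
 [-0.    -0.983  0.185]
 [-1.     0.     0.001]]
[526.465 137.59   75.   ]
[161. -11. -36.]
```

View pics/scene1.png

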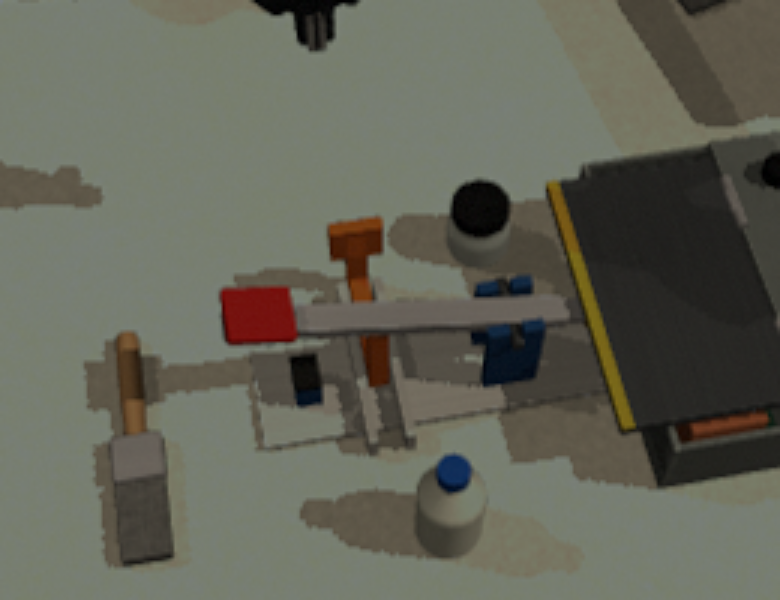

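The closed fingers, at (315,30) in the crop, are outside the tab at (355,240), and the path between is clear.

Request:
send_rows --pt "0.04 -0.005 0" --pt "0.04 -0.006 0" --pt "0.04 0 0" --pt "0.04 0 0" --pt "0 0 -0.02" --spin '[0,0,0,0,0]'

```text
time: 3.2
eef_pos: [477.3, 145.4, 91.4]
eef_rot: [-2.115, 0.2, 2.135]
force: [1.3, 0.6, 1.0]
gripper_width: -0.1
```

Request:
send_rows --pt "0 0 -0.015" --pt "0 0 -0.008" --pt "0 0 -0.008" --pt "0 0 -0.008" --pt "0 0 0" --spin '[0,0,0,0,0]'

```text
time: 3.82
eef_pos: [520.0, 138.4, 96.5]
eef_rot: [-2.123, 0.201, 2.122]
force: [0.0, -0.1, -1.1]
gripper_width: 0.1
```

```bash
python3 - <<'E'
from h import *
s=robot.observe();print(s['eef_pos'],s['force'])
q=s['eef_pos']-PIN;print(q@RX,q@RY)
E
```

```text
[520.04158694 138.4272008   96.49096322] [ 0.03359417 -0.14618875 -1.12015391]
-106.39364817797355 -105.30481206119683
```

Request:
send_rows --pt "0 0 -0.008" --pt "0 0 -0.008" --pt "0 0 -0.008" --pt "0 0 -0.006" --pt "0 0 0" --spin '[0,0,0,0,0]'

```text
time: 4.45
eef_pos: [549.9, 132.7, 96.4]
eef_rot: [-2.124, 0.201, 2.121]
force: [0.4, -0.1, -0.4]
gripper_width: -0.0
```

Request:
send_rows --pt "0 0 -0.003" --pt "0 0 -0.002" --pt "0 0 0" --spin '[0,0,0]'

```text
time: 4.82
eef_pos: [554.1, 131.9, 96.4]
eef_rot: [-2.123, 0.2, 2.122]
force: [-1.6, 0.2, 0.6]
gripper_width: 0.2
```

```bash
python3 - <<'E'
from h import *
s=robot.observe();print(s['eef_pos'],s['force'])
q=s['eef_pos']-PIN;print(q@RX,q@RY, s['force']@RX)
for n in('scene','top'):
    p,d=robot.get_image(n);cv2.imwrite(f'pics/{n}2.png',cv2.resize(p[90:290,200:460,::-1],None,fx=3,fy=3))
E
```

```text
[554.12711334 131.94421238  96.39378646] [-1.55272748  0.21290318  0.622578  ]
-71.70934241317408 -105.29711324379589 -1.5645912822232368
```

View pics/scene2.png

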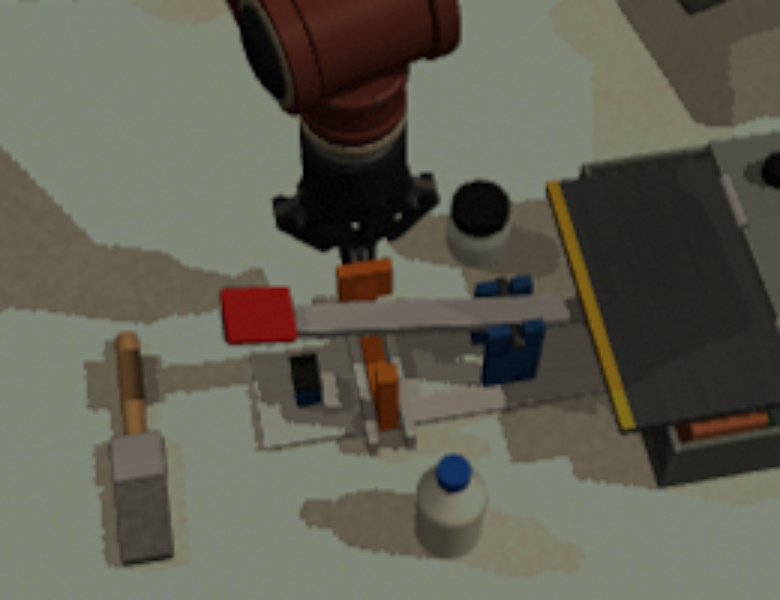

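The tab has moved to (365,275) and the post now shows beyond the lever at (385,380). I'll keep pushing in small steps until the end stop shows in the force.

Request:
send_rows --pt "0 0 -0.002" --pt "0 0 -0.002" --pt "0 0 0" --spin '[0,0,0]'

```text
time: 5.3
eef_pos: [557.3, 131.3, 96.3]
eef_rot: [-2.12, 0.201, 2.125]
force: [-4.8, 0.9, 3.1]
gripper_width: 0.1
```

Request:
send_rows --pt "0 0 -0.001" --pt "0 0 -0.001" --pt "0 0 0" --spin '[0,0,0]'

```text
time: 5.68
eef_pos: [557.4, 131.3, 96.4]
eef_rot: [-2.115, 0.201, 2.131]
force: [-12.9, 0.9, 9.0]
gripper_width: 0.2
```

The force has risen to 13 N with no more travel, so this is the end stop. I'll back off and check.

Request:
send_rows --pt "0 0 0.01" --pt "0 0 0.03" --pt "0 0 0.03" --pt "-0.05 0 0" --pt "-0.05 0 0" --spin '[0,0,0,0,0]'

```text
time: 6.3
eef_pos: [490.2, 143.9, 196.5]
eef_rot: [-2.122, 0.201, 2.123]
force: [0.4, -0.6, 0.3]
gripper_width: -0.0
```

```bash
python3 - <<'E'
from h import *
s=robot.observe();print(s['eef_pos'],s['force'])
for n in('scene','top'):
    p,d=robot.get_image(n);cv2.imwrite(f'pics/{n}3.png',cv2.resize(p[90:290,200:460,::-1],None,fx=3,fy=3));i=cam(n)
    h=cv2.cvtColor(p,cv2.COLOR_RGB2HSV);H,S,V=[h[:,:,k].astype(int) for k in range(3)]
    m=(H>=4)&(H<=13)&(S>170)&(V>60);m[:, :290]=0;m[:,350:]=0
    ys,xs=np.where(m);P=np.array([at_d(i,x,y,d[y,x]) for x,y in zip(xs,ys) if d[y,x]>0])
    for nm,T in(('hi',P[P[:,2]>85]),):
        q=T-PIN;a=np.c_[q@RX,q@RY]
        for side in(a[a[:,0]<-20],a[a[:,0]>5]):
            if len(side): print(n,len(side),side.mean(0).round(1),side.min(0).round(),side.max(0).round())
a=PIN-191*RY;a[2]=185
print(goal(a).round())
E
```

```text
[490.18208435 143.89084806 196.51039911] [ 0.41626035 -0.59860385  0.26544502]
scene 494 [-113.8 -100. ] [-151. -138.] [-44. -45.]
scene 49 [  45.1 -104.8] [  34. -111.] [ 53. -97.]
top 67 [ -51. -104.] [ -57. -124.] [-45. -84.]
top 27 [  43.6 -105.2] [  36. -111.] [ 50. -98.]
[  20.   87. -132.]
```

View pics/scene3.png

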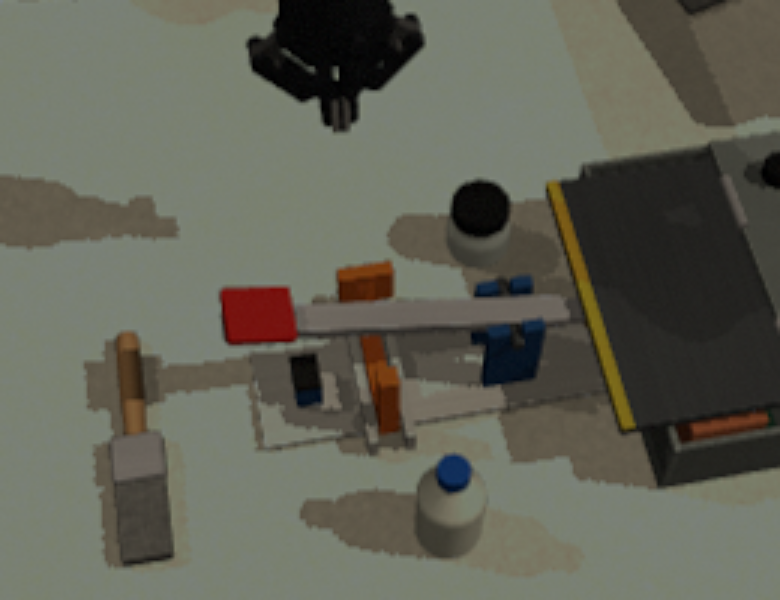

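Stop fully in: the tab's mid-line is about 50 mm from the lever line (expected 49) and the post is on the far side at +44 mm. Next, over the pad.

Request:
send_rows --pt "0 0.022 -0.033" --pt "0 0.022 -0.033" --pt "0 0.022 -0.033" --pt "0 0.021 -0.033" --pt "0 0 0" --spin '[0,0,0,0,0]'

```text
time: 7.02
eef_pos: [605.7, 31.9, 195.6]
eef_rot: [-2.122, 0.204, 2.121]
force: [-0.2, 0.5, 0.1]
gripper_width: -0.0
```

```bash
python3 - <<'E'
from h import *
s=robot.observe();q=s['eef_pos']-PIN;print(s['eef_pos'],q@RX,q@RY,s['force'])
for n in('scene','top'):
    p,d=robot.get_image(n);cv2.imwrite(f'pics/{n}4.png',cv2.resize(p[90:290,200:460,::-1],None,fx=3,fy=3))
for a in np.arange(.25,-.2,-.055):
    print(round(a,3),round(-200*np.cos(a)+16*np.sin(a),1),round(80+200*np.sin(a)+16*np.cos(a)+25,1))
E
```

```text
[605.68808071  31.90036488 195.62111713] -2.3682729798756914 -193.8982705935983 [-0.24256466  0.5355077   0.10215482]
0.25 -189.8 170.0
0.195 -193.1 159.5
0.14 -195.8 148.8
0.085 -197.9 137.9
0.03 -199.4 127.0
-0.025 -200.3 116.0
-0.08 -200.6 105.0
-0.135 -200.3 93.9
-0.19 -199.4 82.9
```

View pics/scene4.png

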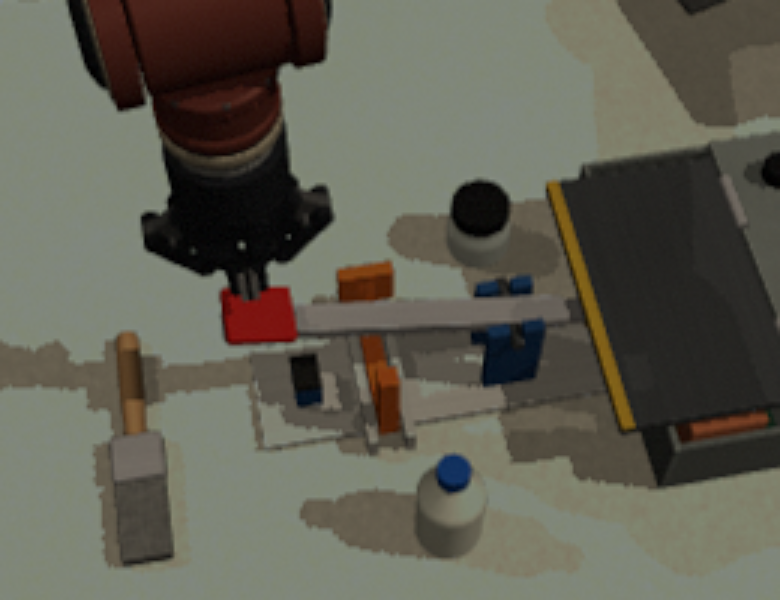

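Fingertips (250,290) hang above the red pad. I'll lower to it and then press along its arc.

Request:
send_rows --pt "0.01 -0.003 -0.002" --pt "0.008 0 0" --pt "0.005 0 0" --pt "0.005 0.001 0" --pt "0.005 0.001 0" --spin '[0,0,0,0,0]'

```text
time: 7.75
eef_pos: [606.7, 34.3, 163.6]
eef_rot: [-2.123, 0.201, 2.122]
force: [-1.1, -0.5, 2.7]
gripper_width: 0.2
```

Request:
send_rows --pt "0.006 0.001 0" --pt "0.006 0.001 0" --pt "0.006 0.001 0" --pt "0.006 0.001 0" --pt "0.006 0.001 0" --spin '[0,0,0,0,0]'

```text
time: 8.38
eef_pos: [605.9, 29.1, 133.1]
eef_rot: [-2.123, 0.201, 2.122]
force: [-0.2, -1.8, 3.1]
gripper_width: -0.0
```

```bash
python3 - <<'E'
from h import *
s=robot.observe();q=s['eef_pos']-PIN;print(s['eef_pos'],q@RX,q@RY,s['force'])
for n in('scene','top'):
    p,d=robot.get_image(n);cv2.imwrite(f'pics/{n}5.png',cv2.resize(p[90:290,200:460,::-1],None,fx=3,fy=3))
E
```

```text
[605.85771078  29.12508967 133.12141698] -1.682719785949146 -196.59187003073018 [-0.22293701 -1.75352307  3.12051393]
```

View pics/scene5.png

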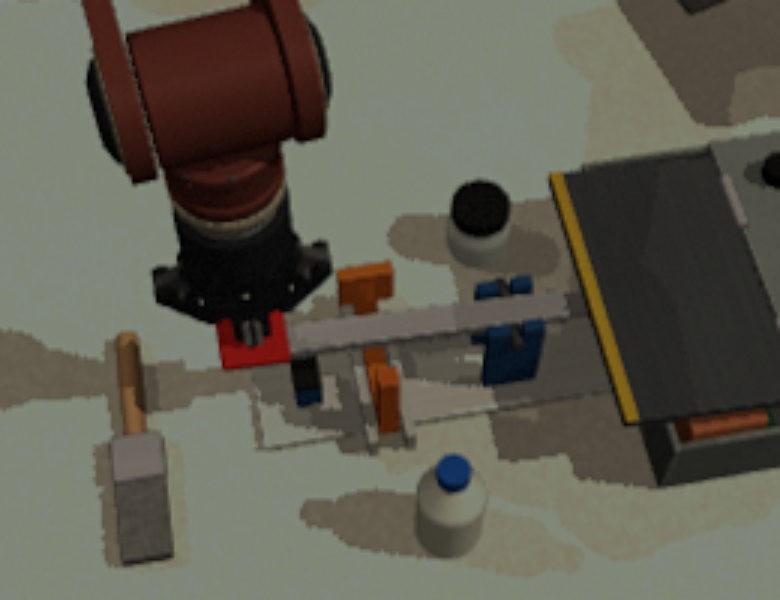

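The lever turns freely, and the pad has moved down to (253,340) past the stop's post. I'll carry on down.

Request:
send_rows --pt "0.006 0.001 0" --pt "0.006 0.001 0" --pt "0.006 0 0" --pt "0.006 0 0" --pt "0.006 0 0" --spin '[0,0,0,0,0]'

```text
time: 9.1
eef_pos: [605.2, 27.3, 102.9]
eef_rot: [-2.123, 0.201, 2.123]
force: [0.5, -2.7, 4.3]
gripper_width: -0.2
```

Request:
send_rows --pt "0.005 0 0" --pt "0.005 0 0" --pt "0.004 0 0" --pt "0.002 0 0" --pt "0 0 0" --spin '[0,0,0,0,0]'

```text
time: 9.72
eef_pos: [605.3, 27.8, 87.2]
eef_rot: [-2.122, 0.2, 2.122]
force: [0.4, -1.0, 2.9]
gripper_width: -0.2
```

```bash
python3 - <<'E'
from h import *
s=robot.observe();q=s['eef_pos']-PIN;print(s['eef_pos'],q@RX,q@RY,s['force'])
E
```

```text
[605.26857279  27.78041376  87.17534463] -2.009798890105002 -198.02251057923212 [ 0.36846331 -1.0067443   2.92387479]
```

Request:
send_rows --pt "0.002 0 0" --pt "0.002 0 0" --pt "0 0 0" --spin '[0,0,0]'

```text
time: 10.1
eef_pos: [605.6, 27.9, 84.4]
eef_rot: [-2.123, 0.2, 2.122]
force: [-1.7, 0.3, 8.4]
gripper_width: 0.0
```

Request:
send_rows --pt "0.001 0 0" --pt "0.001 0 0" --pt "0 0 0" --spin '[0,0,0]'

```text
time: 10.48
eef_pos: [605.8, 27.9, 84.0]
eef_rot: [-2.123, 0.199, 2.122]
force: [-6.1, 1.3, 15.7]
gripper_width: -0.1
```

The stop is met: the force rises steeply at z = 84 mm (83 expected). Now a check of the lever, cover and pin.

```bash
python3 - <<'E'
from h import *
for n in('scene','top'):
    p,d=robot.get_image(n);cv2.imwrite(f'pics/{n}6.png',cv2.resize(p[90:290,200:460,::-1],None,fx=3,fy=3));i=cam(n)
    h=cv2.cvtColor(p,cv2.COLOR_RGB2HSV);H,S,V=[h[:,:,k].astype(int) for k in range(3)]
    for k,m in {'yellow':(H>22)&(H<32)&(S>150)&(V>90),'blue':(H>100)&(H<125)&(S>120)&(V>40),'red':((H<4)|(H>175))&(S>180)&(V>90)}.items():
        m[:,:230]=0;m[:,430:]=0;m[:130]=0;m[280:]=0
        c,l,s,cc=cv2.connectedComponentsWithStats(m.astype(np.uint8))
        for j in range(1,c):
            if s[j,4]<15: continue
            ys,xs=np.where(l==j);P=np.array([at_d(i,x,y,d[y,x]) for x,y in zip(xs,ys) if d[y,x]>0]);print(n,k,cc[j].round(1),np.median(P,0).round(1))
s=robot.observe();print(s['eef_pos'],s['force'],s['time'])
E
```

```text
scene yellow [396.  169.8] [623.6 297.5 111.7]
scene yellow [400.6 185. ] [668.3 289.7 112.2]
scene yellow [409.6 212.4] [737.5 275.  112.2]
scene blue [373.6 183.9] [628.2 240.7  91. ]
scene blue [362.3 185.6] [622.5 214.6  89.9]
scene blue [377.5 198.2] [666.1 232.7  88.8]
scene blue [365.9 200.2] [662.3 205.5  90.5]
scene blue [350.9 247. ] [765.8 122.  114.9]
scene red [286.4 215.7] [616.9  25.9  58.4]
top yellow [260.1 193.7] [652.2 289.7 112.2]
top blue [324.9 154.1] [763.7 121.9 116.2]
top blue [283.2 190.6] [666.2 231.1  90.3]
top blue [292.6 193. ] [660.2 205.4  90.8]
top blue [279.6 205.2] [627.1 237.7  89.6]
top blue [289.6 207.4] [622.1 210.7  89.7]
[605.83895413  27.92411151  84.036559  ] [-5.84203711  1.14398199 15.44247098] 10.575
```

View pics/scene6.png

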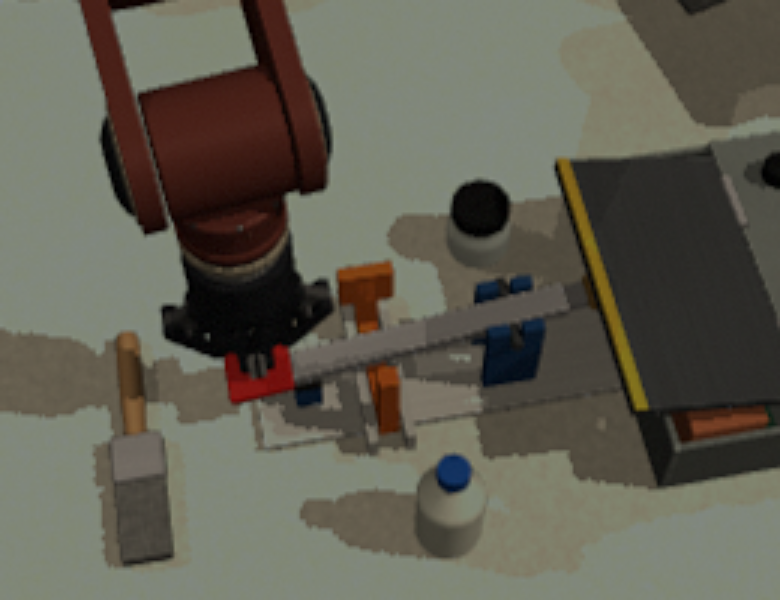

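View pics/top6.png

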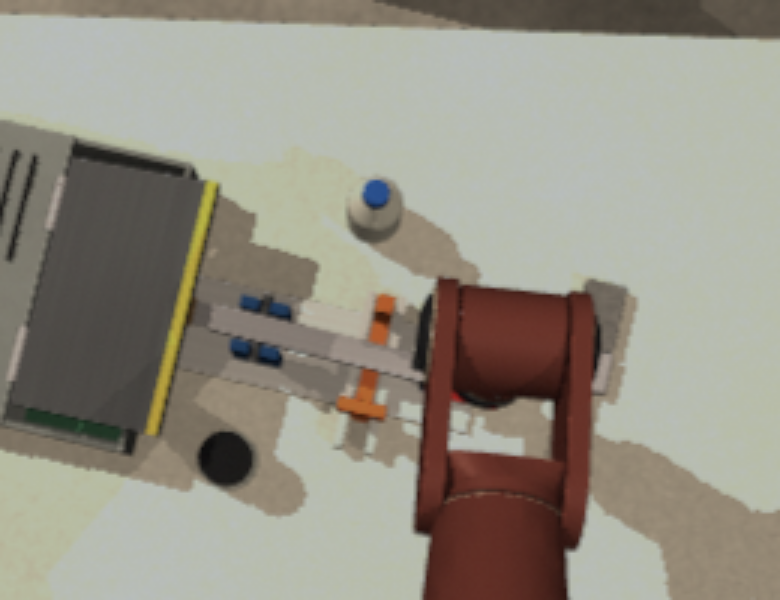

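The pad is at z = 58.4 mm as expected, the lip stripe is up 29 mm, and the pin sits in the saddle. The bottle, jar and brush haven't moved. Handing in.

```bash
python3 - <<'E'
from h import *
print(robot.finish_job()); s=robot.observe();print(s['time'],s['eef_pos'],s['force'])
E
```

```text
the job is handed in; nothing more can be done
None
the job is handed in; nothing more can be done
```

The slide stop is fully in, and I handed in at 10.6 s with the fingertips still holding the lever down on its rubber stop.

- **Slide stop:** I pushed the orange tab with closed fingertips until it met its end stop, where the force rose to 13 N with no more travel. The top camera then put the tab's mid-line 51 mm from the lever line (49 expected). Both cameras put the post about 44 mm out on the far side.
- **Lever:** I pressed the red pad down along its arc until the stop was met. At the last check the pad top was at 58.4 mm (58 expected) and the downward push was about 15 N. There was also a steady side force of about 6 N.
- **Cover:** the yellow stripe on the lip rose about 29 mm. That is slightly under the quoted 31 mm, but within what the camera can resolve.
- **Rest of the scene:** in the last pictures the lever sat in its saddle, and the bottle, jar and brush looked unmoved. I measured only the bottle (within 1 mm). Nothing touched the cover except the lever.

No check failed. The hand-in gave no verdict, and I could not take a reading after it.

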